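Make up a soldering kit and a measuring kit

ROBOT

A 6-joint arm with a two-finger parallel gripper is mounted at the origin on the work surface. World frame = base frame: x ahead of the robot, y to its left, z up, the work surface at z = 0. Lengths are in m, angles in degrees, forces in N, time in s.
With the tool pointing down it reaches from about 0.375 to 0.9 m from the base axis. Payload 3.1 kg.
Tool frame: the origin (TCP) lies on the front face of the gripper's body, between the roots of the fingers; the fingertips stand 70 mm ahead of it and the grasp point (between the pads) lies 51 mm ahead of it (bot.tip_extent is the distance from the TCP to the fingertips, in m); z points along the fingers, x is the direction in which the jaws open and shut, and the axes are right-handed (so a half turn about z gives the same grasp; the last joint's range is limited). The gripper opens to 87 mm and grips with 3 to 60 N. Pads are 19 mm wide; open, the fingers measure 117 mm over their backs; the gripper's body (75 mm by 190 mm) begins 51 mm behind the grasp point.
Start: joints at [-80.701, 30.224, 82.088, -0, 67.689, -10.227], TCP at [0.209, -0.589, 0.292] pointing down, gripper open.
Joint ranges: [-176.69, 176.69], [-43.24, 126.21], [12.49, 139.97], [-82, 262], [0, 151.66], [-163.58, 163.58]. Speed limits (degrees/s): [159.86, 159.86, 180, 180, 180, 180].

INTERFACE

Orientations are given as a 3x3 rotation matrix whose columns are the frame's x, y, z axes.
In Python, from rig import bot, viewer, ticket gives the robot as it stands. The module is installed in compiled form; this text tells all that it offers.
- The arm moves only by the tool arm_command, never from a script. Its argument "targets" is a list of rows, each an object with "rot": the turn, a rotation vector about the tool's x, y, z in degrees, a list of three; "offset": the shift along the tool's x, y, z in cm, a list of three; "gripper": the closure, from 0 (fully open) to 1 (shut). A call has 1 to 8 rows; each row is the pose to reach, as a shift and turn from the pose commanded when the call began, along the tool's axes at that moment; what a row does not reach only later rows make up. A row lasts 1/10 s, in which the tool goes at most 50 mm and 8.59 degrees, less where a joint would pass 70% of its speed; a pose out of reach is approached as far as the arm can. A call with a gripper value outside its range is refused whole. The fingers move at their own pace and stop on an object; the grip force is fixed at half the most. Time passes only in rows, so rows that repeat a pose let the fingers close. It gives the time, the measured TCP pose, the force and the opening at its end, in the units of the state.
- bot.read_state(): the state, without advancing time (a new reading comes with each control period).
- viewer.capture(name): name is "scene" or "top"; returns a dict with "frame" (400x640x3 uint8, red, green, blue), "fx", "fy", "cx", "cy" (pixels), "view" (4x4, takes a point from world to camera coordinates). Camera axes: x right, y down, z forward; pixel columns grow to the right and rows downward; lengths in m; the calibration is good to about 2 mm. A picture is of the moment at which its call begins. There is no depth.
- ticket.hand_in(): hands the job in, once; it reports no verdict.
The state is a dict: "time_s": time; "joint_positions": joint angles; "qvel": joint speeds; "tau": joint torques, N m; "position": TCP position; "tcp_rot": TCP orientation; "force": force on the tool from outside, world axes, zero at the start; "moment": the same for the moment, N m; "opening": opening from 0.0 (shut) to 1.0 (fully open).
Only numpy, scipy, OpenCV 4.12 (cv2) and the standard library are available. Lean on these libraries where they do the work, as an engineer would, in place of code of your own. Each camera call takes 0.05 s, during which the arm holds its last target. There are 200 camera calls.

TASK

Make up the two student kits from the stock on the bench. The soldering kit goes in the blue tray: the solder reel with green flanges, the flux tub with the white lid and the stand of soldering tips; the measuring kit goes in the yellow tray: the multimeter and the breadboard. Set each item down, without dropping it, in a compartment that fits it, right way up and flat on the tray floor, and leave the orange reel, the black-lidded tub and the side cutters where they are.

Things in the scene. Friction and masses are not known exactly. Their poses are not given: they have to be found in the camera images.
- blue_tray: Shallow blue tray, 242 x 96 mm, fixed; rim (4 mm thick) and dividers 12 mm high, floor 3 mm thick. Two 3 mm dividers make three equal compartments, 76 mm (x) by 88 mm (y) inside, centred at x = -79, 0, +79 mm, y = 0; one item each. Origin: centre of underside; x along its length, z up. To the robot's left or right, length pointing roughly away from the robot (yaw within 0.2 rad of 0).
- yellow_tray: Shallow yellow tray, 251 x 118 mm, fixed; rim 4 mm, divider 3 mm thick, both 12 mm high, floor 3 mm thick. Long compartment 136 (x) by 110 mm (y), centre x = -53.5 mm, the only one the multimeter fits; short one 104 by 110 mm, centre x = +69.5 mm; y = 0. Origin: centre of underside; x along its length, long to short compartment, z up. Other side from the blue tray, yaw within 0.2 rad of 0.
- green_reel: Reel of solder wire with two green flanges and silver-grey winding, standing on one flange: a cylinder 50 mm in diameter and 46 mm high, about 0.12 kg. Origin: centre of its underside; z up along its axis, any yaw. Stands at one of eight stock places (two rough rows of four, about 115 mm apart, rows about 165 mm apart) shuffled with the other stock.
- white_tub: White plastic tub of flux with a white screw lid: tub 48 mm in diameter, lid 52 mm in diameter from 34 to 46 mm above the foot, 46 mm high in all, about 0.07 kg. Origin: centre of its underside; z up, any yaw. One of the eight stock places.
- tip_stand: Stand of spare soldering-iron tips: black block 56 mm (x) by 40 mm (y) by 30 mm high with four metal tips, 7 mm thick, in a row along x, standing 24 mm out of its top (54 mm in all), about 0.09 kg. Origin: centre of its underside; z up, yaw within 0.35 rad of 0. One of the eight stock places.
- multimeter: Red hand-held multimeter lying face up: 118 mm (x) by 56 mm (y) by 30 mm high, black face with grey display and a round dial, edges rounded by 5 mm, about 0.19 kg. Origin: centre of its underside; x along its length towards the display, z up, yaw within 0.25 rad of 0. One of the eight stock places.
- breadboard: White solderless breadboard on a metal backing plate, rows of dark holes on top: 84 mm (x) by 54 mm (y) by 12 mm thick, about 0.09 kg. Origin: centre of its underside; x along its length, z up, yaw within 0.25 rad of 0. One of the eight stock places.
- orange_reel: Reel of solder like the green one, but with orange flanges: 50 mm in diameter, 46 mm high. Not wanted in these kits. Origin: centre of its underside, z up. One of the eight stock places.
- black_lid_tub: White tub like the flux tub, but with a black lid: lid 52 mm in diameter, 46 mm high. Not wanted in these kits. Origin: centre of its underside, z up. One of the eight stock places.
- side_cutters: Side cutters lying flat, steel head and teal handles, about 120 mm (x) by 50 mm (y) by 11 mm high. Not wanted in these kits. Origin: on the bench near the middle of the tool; x towards the jaws, z up, yaw within 0.25 rad of 0. One of the eight stock places.
Not all that is in view belongs to the job. Leave any pink look-alike of the white_tub alone.

How it is judged:
By the outcome, as a careful person would: the job done as asked, in the order asked, and still so for the second after the job is handed in, with the robot touching nothing.
It also fails if it takes over 144 s, if anything falls off the work surface, if the arm or the gripper's body presses on something with over 40 N, if the wrist force passes 120 N, or if a joint passes its speed limit or range.

## Working session

There is one attempt and no reset: what is moved stays moved. The work goes in short steps, Python scripts to look and compute and a tool call to move; the robot and the scene stay as the last step left them, time stands still between calls to the robot, and variables do not carry over. Pictures are saved under pics/ and viewed, about 12 in all and at most 16, crops included, and the job is handed in when it is done.

Besides the shell and the picture viewer there is one more tool, called after "Request:" as name(argument=value, ...) on one line, values as JSON. arm_command: Moves the arm, as the interface text tells. Its arguments: {"type":"object","properties":{"targets":{"type":"array"}},"required":["targets"]}

```bash
mkdir -p pics
python3 - <<'E'
from rig import bot, viewer
import cv2, numpy as np
for n in ("top","scene"):
    c=viewer.capture(n); cv2.imwrite(f"pics/{n}0.png",c["frame"][:,:,::-1])
    print(n,c["fx"],c["fy"],c["cx"],c["cy"]); print(np.round(c["view"],4).tolist())
s=bot.read_state()
for k,v in s.items(): print(k,np.round(v,4).tolist())
E
```

```text
top 392.0694101236685 392.0694101236685 315.8379355982082 205.30327119293864
[[0.0258, -0.9996, 0.0142, -0.0218], [-0.9903, -0.0275, -0.136, 0.5476], [0.1363, -0.0105, -0.9906, 0.8899], [0.0, 0.0, 0.0, 1.0]]
scene 366.25854304168126 366.25854304168126 316.367220623088 200.6062168336605
[[-0.4938, 0.8692, -0.0249, 0.2569], [0.5028, 0.2621, -0.8237, -0.2334], [-0.7094, -0.4193, -0.5665, 1.3453], [0.0, 0.0, 0.0, 1.0]]
time_s 0.1
joint_positions [-80.7023, 30.2756, 82.1486, 0.0006, 67.6887, -10.2287]
qvel [0.0563, -0.1781, -0.0775, -0.1332, 0.1084, 0.0415]
tau [0.0001, -44.0984, -17.7151, 0.0635, 0.0534, -0.0]
position [0.2088, -0.5885, 0.2914]
tcp_rot [[0.3342, -0.9425, -0.0003], [-0.9425, -0.3342, 0.0019], [-0.0019, -0.0004, -1.0]]
force [0.9427, 0.0658, -0.0743]
moment [0.0458, -0.0133, -0.0367]
opening 0.9987
```

View pics/top0.png

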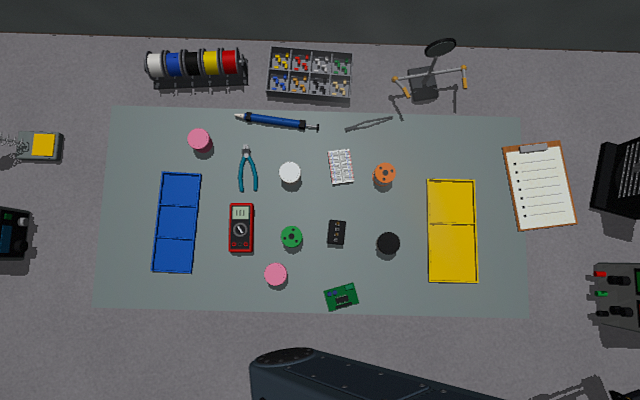

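View pics/scene0.png

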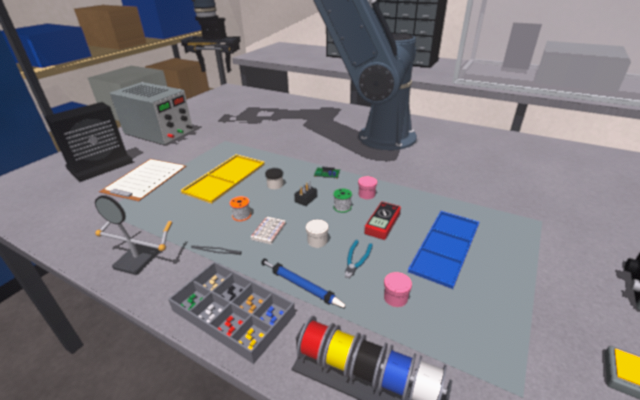

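Possible confusions (top view): for the green reel (291,237) → orange reel (385,173), green PCB (341,297). For the white tub (290,172) → black-lid tub (388,243), pink look-alikes (199,139) and (276,274). For the tip stand (337,232) → nothing close. The multimeter is at (241,228) and the breadboard at (341,166). The blue tray is on the left (y>0) and the yellow one on the right.

```bash
cat > h.py <<'E'
from rig import bot, viewer
import cv2, numpy as np
from scipy.optimize import minimize
def proj(c,P):
    q=np.c_[P,np.ones(len(P))]@c["view"].T
    return np.c_[c["fx"]*q[:,0]/q[:,2]+c["cx"],c["fy"]*q[:,1]/q[:,2]+c["cy"]]
def unproj(c,u,v,z):
    R=c["view"][:3,:3];o=-R.T@c["view"][:3,3]
    d=R.T@np.array([(u-c["cx"])/c["fx"],(v-c["cy"])/c["fy"],1]);return (o+d*(z-o[2])/d[2])[:2]
def box(L,W,z0,z1):return np.array([[x,y,z] for x in(-L/2,L/2) for y in(-W/2,W/2) for z in(z0,z1)])
def cyl(d,z0,z1):
    a=np.linspace(0,2*np.pi,32);return np.vstack([np.c_[d/2*np.cos(a),d/2*np.sin(a),0*a+z] for z in(z0,z1)])
S=8
def fit(c,mask,P,guess,yawfit=True):
    """fit silhouette of convex P (x,y,yaw) to a mask, IoU at S times scale; returns pose, IoU"""
    x0,y0=guess[0],guess[1]
    M=cv2.resize(mask.astype(np.float32),None,fx=S,fy=S,interpolation=cv2.INTER_LINEAR)>0.5
    def cost(p):
        th=p[2]*yawfit;R=np.array([[np.cos(th),-np.sin(th),0],[np.sin(th),np.cos(th),0],[0,0,1]])
        uv=(proj(c,P@R.T+[p[0],p[1],0])+0.5)*S-0.5
        A=np.zeros(M.shape,np.uint8);cv2.fillConvexPoly(A,cv2.convexHull(np.round(uv*16).astype(np.int32)),1,shift=4);A=A>0
        return -(A&M).sum()/(A|M).sum()
    best=None
    for t in ([-.15,.15] if yawfit else [0]):
        s=np.array([[x0,y0,t],[x0+.01,y0,t],[x0,y0+.01,t],[x0,y0,t+.15]])
        r=minimize(cost,[x0,y0,t],method="Nelder-Mead",options=dict(initial_simplex=s,xatol=1e-4,fatol=1e-4,maxiter=70))
        if best is None or r.fun<best.fun:best=r
    return best.x,-best.fun
def comp(mask,u,v,r=60):
    m=cv2.morphologyEx(mask.astype(np.uint8),cv2.MORPH_CLOSE,np.ones((5,5)))
    n,l,st,ce=cv2.connectedComponentsWithStats(m)
    w=l[v-3:v+4,u-3:u+4];w=w[w>0];k=np.bincount(w).argmax();return l==k
def rng(hsv,lo,hi):return cv2.inRange(hsv,np.array(lo),np.array(hi))>0
E
python3 - <<'E'
from h import *
c=viewer.capture("top");f=c["frame"];h=cv2.cvtColor(f,cv2.COLOR_RGB2HSV)
white=rng(h,(0,0,150),(179,45,255))
J={"green":(rng(h,(45,120,60),(75,255,255)),291,237,cyl(.05,.042,.046),0,.044),
"white":(white,290,172,np.vstack([cyl(.052,.034,.046),cyl(.048,0,.034)]),0,.046),
"tips":(rng(h,(0,0,0),(179,255,58)),337,232,box(.056,.040,0,.03),1,.03),
"meter":(rng(h,(0,150,70),(8,255,255))|rng(h,(172,150,70),(179,255,255)),241,228,box(.118,.056,.005,.027),1,.03),
"bread":(white,341,166,box(.084,.054,0.006,.012),1,.012),
"blue":(rng(h,(100,150,60),(125,255,255)),177,222,box(.242,.096,0,.012),1,.012),
"yellow":(rng(h,(20,150,80),(32,255,255)),452,230,box(.251,.118,0,.012),1,.012)}
out=f.copy()
for n,(m,u,v,P,yf,z) in J.items():
    if n in("blue","yellow"): m=cv2.morphologyEx(m.astype(np.uint8),cv2.MORPH_CLOSE,np.ones((3,3)))
    m=comp(m,u,v);cc=np.argwhere(m).mean(0)
    if n in("tips","meter"):
        hull=cv2.convexHull(np.argwhere(m)[:,::-1].astype(np.int32));m2=np.zeros(m.shape,np.uint8);cv2.fillConvexPoly(m2,hull,1);m=m2>0
    p,i=fit(c,m,P,unproj(c,cc[1],cc[0],z),bool(yf))
    print(n,m.sum(),np.round(p[:2],4),"yaw",round(np.degrees(p[2]*yf),1),"IoU",round(i,3))
    out[cv2.morphologyEx(m.astype(np.uint8),cv2.MORPH_GRADIENT,np.ones((2,2)))>0]=(255,0,255)
cv2.imwrite("pics/seg.png",cv2.resize(out[110:310,130:490,::-1],(792,440),interpolation=cv2.INTER_NEAREST))
E
```

```text
green 361 [0.4728 0.0481] yaw 0.0 IoU 0.956
white 366 [0.6273 0.0578] yaw 0.0 IoU 0.859
tips 467 [ 0.485  -0.0569] yaw -4.8 IoU 0.883Traceback (most recent call last):
  File "<stdin>", line 14, in <module>
  File "h.py", line 32, in comp
    w=l[v-3:v+4,u-3:u+4];w=w[w>0];k=np.bincount(w).argmax();return l==k
                                    ~~~~~~~~~~~~~~~~~~~~~^^
ValueError: attempt to get argmax of an empty sequence
```

```bash
cat > m.py <<'E'
from h import *
def run(names,png=None):
    c=viewer.capture("top");f=c["frame"];h=cv2.cvtColor(f,cv2.COLOR_RGB2HSV)
    white=rng(h,(0,0,150),(179,45,255))
    J={"green":(rng(h,(45,120,60),(75,255,255)),291,237,cyl(.05,.042,.046),0,.044),
    "white":(white,290,172,cyl(.052,.042,.046),0,.046),
    "tips":(rng(h,(0,0,0),(179,255,58)),337,232,box(.056,.040,0,.03),1,.03),
    "meter":(rng(h,(0,150,70),(8,255,255))|rng(h,(172,150,70),(179,255,255)),241,253-3,box(.118,.056,.004,.027),1,.03),
    "bread":(white,341,166,box(.084,.054,0.006,.012),1,.012),
    "blue":(rng(h,(100,150,60),(125,255,255)),177,222,box(.242,.096,0,.012),1,.012),
    "yellow":(rng(h,(20,150,80),(32,255,255)),452,240,box(.251,.118,0,.012),1,.012)}
    out=f.copy()
    for n in names:
        m,u,v,P,yf,z=J[n]
        m=comp(m,u,v);cc=np.argwhere(m).mean(0)
        if not n in("white","green"):
            hull=cv2.convexHull(np.argwhere(m)[:,::-1].astype(np.int32));m2=np.zeros(m.shape,np.uint8);cv2.fillConvexPoly(m2,hull,1);m=m2>0
        p,i=fit(c,m,P,unproj(c,cc[1],cc[0],z),bool(yf))
        print(n,m.sum(),np.round(p[:2],4),"yaw",round(np.degrees(p[2]*yf),1),"IoU",round(i,3))
        out[cv2.morphologyEx(m.astype(np.uint8),cv2.MORPH_GRADIENT,np.ones((2,2)))>0]=(255,0,255)
    if png: cv2.imwrite(png,cv2.resize(out[110:310,130:490,::-1],(792,440),interpolation=cv2.INTER_NEAREST))
E
python3 -c "
import m;m.run('green white tips meter bread blue yellow'.split(),'pics/seg.png')"
```

```text
green 361 [0.4728 0.0481] yaw 0.0 IoU 0.956
white 366 [0.6265 0.0578] yaw 0.0 IoU 0.95
tips 469 [ 0.4851 -0.057 ] yaw -5.2 IoU 0.881
meter 1155 [0.4937 0.1707] yaw 3.2 IoU 0.917
bread 772 [ 0.6525 -0.0663] yaw 8.8 IoU 0.955
blue 4141 [0.5041 0.3299] yaw -1.9 IoU 0.979
yellow 5121 [ 0.5015 -0.3404] yaw 0.6 IoU 0.981
```

View pics/seg.png

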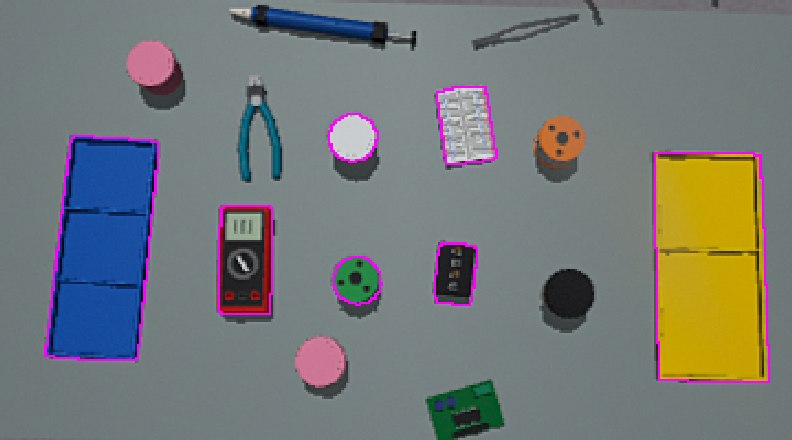

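Masks follow the outlines: the green reel top is at (291,237), the white lid at (290,172), the pink look-alikes are separate, and sizes match the fits. I'll place the items in the order the task lists them.

```bash
cat > g.py <<'E'
import sys
from h import *
from scipy.spatial.transform import Rotation as Ro
def go(*a):
    """x y z yaw(deg of item): offset cm and rot deg in the present tool frame"""
    s=bot.read_state();R=np.array(s["tcp_rot"]);p=np.array(s["position"])
    t=np.radians(a[3]);y=np.array([-np.sin(t),np.cos(t),0]);T=np.c_[-y,np.cross([0,0,-1],-y),[0,0,-1]]
    print("t",round(s["time_s"],2),"pos",np.round(p,4),"F",np.round(s["force"],1),"open",round(s["opening"],3))
    print("offset",np.round(R.T@(np.array(a[:3])-p)*100,2),"rot",np.round(Ro.from_matrix(R.T@T).as_rotvec(degrees=True),1))
if __name__=="__main__": go(*map(float,sys.argv[1:]))
E
python3 g.py .4728 .0481 .2 -1.9
```

```text
t 0.2 pos [ 0.2089 -0.5887  0.2916] F [ 0.4 -0.   0.2] open 0.999
offset [-51.19 -46.16   9.24] rot [-0.   0.1 21.4]
```

Request:
arm_command(targets=[{"rot": [0,0,21.4],"offset": [-51.2,-46.2,9.2],"gripper": 0},{"rot": [0,0,21.4],"offset": [-51.2,-46.2,9.2],"gripper": 0},{"rot": [0,0,21.4],"offset": [-51.2,-46.2,9.2],"gripper": 0},{"rot": [0,0,21.4],"offset": [-51.2,-46.2,9.2],"gripper": 0},{"rot": [0,0,21.4],"offset": [-51.2,-46.2,9.2],"gripper": 0},{"rot": [0,0,21.4],"offset": [-51.2,-46.2,9.2],"gripper": 0},{"rot": [0,0,21.4],"offset": [-51.2,-46.2,9.2],"gripper": 0},{"rot": [0,0,21.4],"offset": [-51.2,-46.2,9.2],"gripper": 0}])

```text
time_s: 1.0
position: [0.3613, -0.2211, 0.2393]
tcp_rot: [[-0.034, -0.999, 0.001], [-0.999, 0.034, -0.0], [0.0, -0.001, -1.0]]
force: [1.6, 0.5, 0.7]
opening: 1.002
```

```bash
python3 g.py .4728 .0481 .2 -1.9
```

```text
t 1.0 pos [ 0.3613 -0.2211  0.2393] F [1.6 0.5 0.7] open 1.002
offset [-27.28 -10.24   3.92] rot [-0. -0. -0.]
```

Request:
arm_command(targets=[{"rot": [0,0,0],"offset": [-24.5,-9.2,3.5],"gripper": 0},{"rot": [0,0,0],"offset": [-24.5,-9.2,3.5],"gripper": 0},{"rot": [0,0,0],"offset": [-24.5,-9.2,3.5],"gripper": 0},{"rot": [0,0,0],"offset": [-24.5,-9.2,3.5],"gripper": 0},{"rot": [0,0,0],"offset": [-24.5,-9.2,3.5],"gripper": 0},{"rot": [0,0,0],"offset": [-24.5,-9.2,3.5],"gripper": 0},{"rot": [0,0,0],"offset": [-24.5,-9.2,3.5],"gripper": 0},{"rot": [0,0,0],"offset": [-24.5,-9.2,3.5],"gripper": 0}])

```text
time_s: 1.8
position: [0.4607, 0.0191, 0.2043]
tcp_rot: [[-0.032, -1.0, -0.0], [-1.0, 0.032, -0.0], [0.0, 0.0, -1.0]]
force: [-0.3, 0.1, 0.7]
opening: 0.999
```

```bash
python3 g.py .4728 .0481 .084 -1.9; python3 -c "
from h import *
c=viewer.capture('scene');cv2.imwrite('pics/s1.png',cv2.resize(c['frame'][110:310,220:480,::-1],(780,600)))"
```

```text
t 1.8 pos [0.4607 0.0191 0.2043] F [-0.3  0.1  0.7] open 0.999
offset [-2.94 -1.12 12.03] rot [ 0.  -0.   0.1]
```

View pics/s1.png

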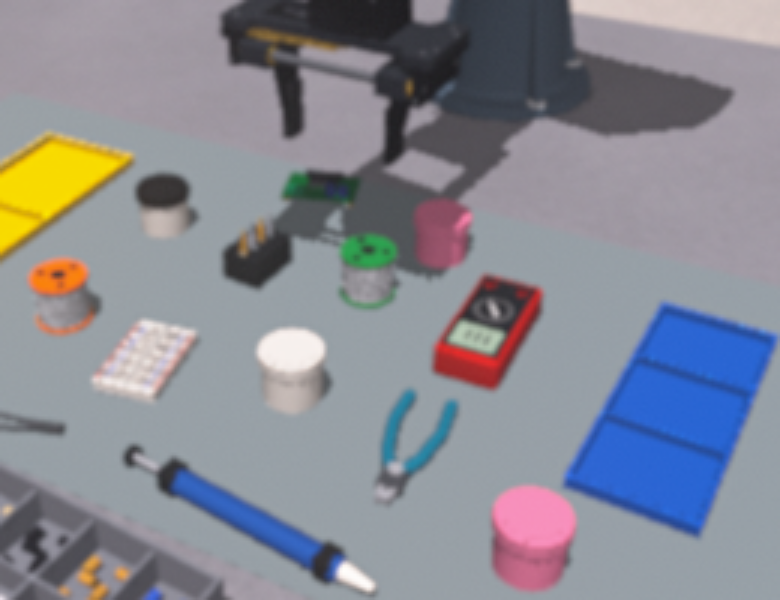

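The scene crop shows the gripper up and open, short of the green reel at (368,265). The pink tub behind it at (442,235) and the multimeter at (490,330) are clear of the jaws.

Request:
arm_command(targets=[{"rot": [0,0,0.1],"offset": [-2.9,-1.1,2],"gripper": 0},{"rot": [0,0,0.1],"offset": [-2.9,-1.1,4],"gripper": 0},{"rot": [0,0,0.1],"offset": [-2.9,-1.1,8],"gripper": 0},{"rot": [0,0,0.1],"offset": [-2.9,-1.1,10.5],"gripper": 0},{"rot": [0,0,0.1],"offset": [-2.9,-1.1,12],"gripper": 0},{"rot": [0,0,0.1],"offset": [-2.9,-1.1,12],"gripper": 0},{"rot": [0,0,0.1],"offset": [-2.9,-1.1,12],"gripper": 1},{"rot": [0,0,0.1],"offset": [-2.9,-1.1,12],"gripper": 1}])

```text
time_s: 2.65
position: [0.4734, 0.0469, 0.0853]
tcp_rot: [[-0.036, -0.999, 0.002], [-0.999, 0.036, -0.0], [0.0, -0.002, -1.0]]
force: [0.8, 0.2, 1.0]
opening: 0.894
```

Request:
arm_command(targets=[{"rot": [0,0,0],"offset": [0,0,0],"gripper": 1},{"rot": [0,0,0],"offset": [0,0,0],"gripper": 1},{"rot": [0,0,0],"offset": [0,0,0],"gripper": 1},{"rot": [0,0,0],"offset": [0,0,0],"gripper": 1}])

```text
time_s: 3.05
position: [0.4729, 0.0478, 0.0848]
tcp_rot: [[-0.034, -0.999, 0.001], [-0.999, 0.034, 0.0], [-0.0, -0.001, -1.0]]
force: [-0.4, 0.4, 3.8]
opening: 0.568
```

Request:
arm_command(targets=[{"rot": [0,0,0],"offset": [0,0,-3],"gripper": 1},{"rot": [0,0,0],"offset": [0,0,-7],"gripper": 1},{"rot": [0,0,0],"offset": [0,0,-10],"gripper": 1},{"rot": [0,0,0],"offset": [-4,0.6,-10],"gripper": 1},{"rot": [0,0,0],"offset": [-8,1.2,-10],"gripper": 1},{"rot": [0,0,0],"offset": [-12,1.8,-10],"gripper": 1},{"rot": [0,0,0],"offset": [-16,2.4,-10],"gripper": 1},{"rot": [0,0,0],"offset": [-20,3,-10],"gripper": 1}])

```text
time_s: 3.85
position: [0.4489, 0.2501, 0.1843]
tcp_rot: [[-0.034, -0.999, -0.0], [-0.999, 0.034, -0.0], [0.0, 0.0, -1.0]]
force: [0.7, -0.7, -1.1]
opening: 0.567
```

```bash
python3 g.py .425 .3326 .0878 -1.9
```

```text
t 3.85 pos [0.4489 0.2501 0.1843] F [ 0.7 -0.7 -1.1] open 0.567
offset [-8.17  2.67  9.65] rot [ 0.  -0.  -0.1]
```

Request:
arm_command(targets=[{"rot": [0,0,0],"offset": [-4.2,1.4,0],"gripper": 1},{"rot": [0,0,0],"offset": [-8.2,2.7,0],"gripper": 1},{"rot": [0,0,0],"offset": [-8.2,2.7,0],"gripper": 1},{"rot": [0,0,0],"offset": [-8.2,2.7,3.5],"gripper": 1},{"rot": [0,0,0],"offset": [-8.2,2.7,6.5],"gripper": 1},{"rot": [0,0,0],"offset": [-8.2,2.7,7],"gripper": 1},{"rot": [0,0,0],"offset": [-8.2,2.7,7],"gripper": 1}])

```text
time_s: 4.55
position: [0.425, 0.3307, 0.1135]
tcp_rot: [[-0.035, -0.999, -0.003], [-0.999, 0.035, -0.001], [0.002, 0.003, -1.0]]
force: [-0.2, -0.4, -0.8]
opening: 0.567
```

```bash
python3 g.py .425 .3326 .0878 -1.9; python3 -c "
from h import *
c=viewer.capture('scene');cv2.imwrite('pics/s2.png',cv2.resize(c['frame'][140:300,340:500,::-1],(600,600)))"
```

```text
t 4.55 pos [0.425  0.3307 0.1135] F [-0.2 -0.4 -0.8] open 0.567
offset [-0.2  -0.    2.57] rot [ 0.2 -0.1 -0.1]
```

View pics/s2.png

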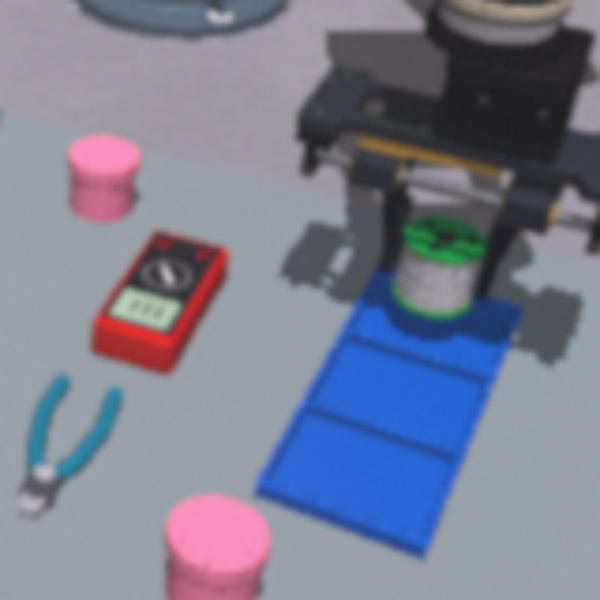

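The green reel (440,265) hangs upright over the near compartment. Lowering gently.

Request:
arm_command(targets=[{"rot": [0,0,0],"offset": [-0.1,0,1],"gripper": 1},{"rot": [0,0,0],"offset": [-0.1,0,1.6],"gripper": 1},{"rot": [0,0,0],"offset": [-0.1,0,2.0],"gripper": 1},{"rot": [0,0,0],"offset": [-0.1,0,2.3],"gripper": 1},{"rot": [0,0,0],"offset": [-0.1,0,2.5],"gripper": 1},{"rot": [0,0,0],"offset": [-0.1,0,2.5],"gripper": 1},{"rot": [0,0,0],"offset": [-0.1,0,2.5],"gripper": 1}])

```text
time_s: 5.3
position: [0.4256, 0.3325, 0.0894]
tcp_rot: [[-0.034, -0.999, 0.0], [-0.999, 0.034, 0.0], [-0.0, -0.0, -1.0]]
force: [0.7, -0.2, -1.0]
opening: 0.567
```

Request:
arm_command(targets=[{"rot": [0,0,0],"offset": [0,0,0.1],"gripper": 1},{"rot": [0,0,0],"offset": [0,0,0.15],"gripper": 1},{"rot": [0,0,0],"offset": [0,0,0.2],"gripper": 1},{"rot": [0,0,0],"offset": [0,0,0.2],"gripper": 1},{"rot": [0,0,0],"offset": [0,0,0.2],"gripper": 1}])

```text
time_s: 5.8
position: [0.4256, 0.3325, 0.0878]
tcp_rot: [[-0.034, -0.999, 0.0], [-0.999, 0.034, 0.0], [-0.0, -0.0, -1.0]]
force: [-1.3, -1.2, 4.9]
opening: 0.567
```

Contact (4.9 N). Release and rise.

Request:
arm_command(targets=[{"rot": [0,0,0],"offset": [0,0,0],"gripper": 0.2},{"rot": [0,0,0],"offset": [0,0,0],"gripper": 0},{"rot": [0,0,0],"offset": [0,0,0],"gripper": 0},{"rot": [0,0,0],"offset": [0,0,0],"gripper": 0},{"rot": [0,0,0],"offset": [0,0,-2],"gripper": 0},{"rot": [0,0,0],"offset": [0,0,-6],"gripper": 0},{"rot": [0,0,0],"offset": [0,0,-10],"gripper": 0},{"rot": [0,0,0],"offset": [0,0,-10],"gripper": 0}])

```text
time_s: 6.6
position: [0.4283, 0.3339, 0.192]
tcp_rot: [[-0.034, -0.999, 0.01], [-0.999, 0.034, 0.005], [-0.005, -0.01, -1.0]]
force: [1.0, 0.1, 1.6]
opening: 0.995
```

```bash
python3 g.py .6265 .0578 .19 -1.9
```

```text
t 6.6 pos [0.4283 0.3339 0.192 ] F [1.  0.1 1.6] open 0.995
offset [ 26.92 -20.76   0.26] rot [-0.5  0.3 -0.1]
```

Request:
arm_command(targets=[{"rot": [0,0,0],"offset": [3,-2.4,0],"gripper": 0},{"rot": [0,0,0],"offset": [6.8,-5.3,0],"gripper": 0},{"rot": [0,0,0],"offset": [10.6,-8.3,0],"gripper": 0},{"rot": [0,0,0],"offset": [14.5,-11.4,0],"gripper": 0},{"rot": [0,0,0],"offset": [18.4,-14.4,0],"gripper": 0},{"rot": [0,0,0],"offset": [22.3,-17.5,0],"gripper": 0},{"rot": [0,0,0],"offset": [25.5,-20,0],"gripper": 0},{"rot": [0,0,0],"offset": [26.8,-21,0],"gripper": 0}])

```text
time_s: 7.4
position: [0.6286, 0.0536, 0.1866]
tcp_rot: [[-0.038, -0.999, 0.002], [-0.999, 0.038, -0.001], [0.001, -0.002, -1.0]]
force: [-0.7, 0.4, -0.6]
opening: 1.001
```

```bash
python3 g.py .6265 .0578 .084 -1.9;python3 -c "
from h import *
c=viewer.capture('scene');cv2.imwrite('pics/s3.png',cv2.resize(c['frame'][110:290,240:500,::-1],(780,540)))"
```

```text
t 7.4 pos [0.6286 0.0536 0.1866] F [-0.7  0.4 -0.6] open 1.001
offset [-0.42  0.24 10.26] rot [-0.1 -0.  -0.3]
```

View pics/s3.png

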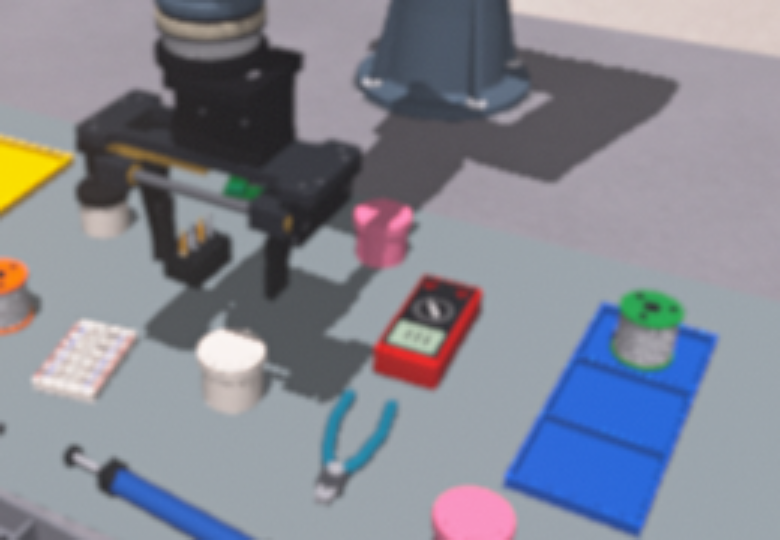

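The reel at (648,330) stands upright in the near blue compartment, and the tub at (232,370) is next.

Request:
arm_command(targets=[{"rot": [0,0,0],"offset": [0,0.1,0],"gripper": 0},{"rot": [0,0,0],"offset": [0,0.1,3],"gripper": 0},{"rot": [0,0,0],"offset": [0,0.1,6.5],"gripper": 0},{"rot": [0,0,0],"offset": [0,0.1,9],"gripper": 0},{"rot": [0,0,0],"offset": [0,0.1,10.3],"gripper": 0},{"rot": [0,0,0],"offset": [0,0.1,10.3],"gripper": 0},{"rot": [0,0,0],"offset": [0,0.1,10.3],"gripper": 0}])

```text
time_s: 8.15
position: [0.6251, 0.0585, 0.085]
tcp_rot: [[-0.033, -0.999, 0.0], [-0.999, 0.033, 0.0], [-0.0, -0.0, -1.0]]
force: [0.2, -0.3, -0.7]
opening: 1.003
```

Request:
arm_command(targets=[{"rot": [0,0,0],"offset": [0,0,0],"gripper": 1},{"rot": [0,0,0],"offset": [0,0,0],"gripper": 1},{"rot": [0,0,0],"offset": [0,0,0],"gripper": 1},{"rot": [0,0,0],"offset": [0,0,0],"gripper": 1},{"rot": [0,0,0],"offset": [0,0,0],"gripper": 1},{"rot": [0,0,0],"offset": [0,0,0],"gripper": 1}])

```text
time_s: 8.75
position: [0.6253, 0.0575, 0.0846]
tcp_rot: [[-0.035, -0.999, 0.0], [-0.999, 0.035, 0.0], [-0.0, -0.0, -1.0]]
force: [0.2, 0.1, 2.5]
opening: 0.574
```

Request:
arm_command(targets=[{"rot": [0,0,0],"offset": [0,0,-1],"gripper": 1},{"rot": [0,0,0],"offset": [0,0,-3],"gripper": 1},{"rot": [0,0,0],"offset": [0,0,-6.5],"gripper": 1},{"rot": [0,0,0],"offset": [0,0,-10],"gripper": 1},{"rot": [0,0,0],"offset": [0,0,-10],"gripper": 1}])

```text
time_s: 9.25
position: [0.6284, 0.0572, 0.1901]
tcp_rot: [[-0.034, -0.999, 0.011], [-0.999, 0.034, -0.001], [0.001, -0.011, -1.0]]
force: [1.3, -0.2, -1.1]
opening: 0.562
```

```bash
python3 g.py .583 .3273 .0876 -1.9;python3 -c "
from h import *
c=viewer.capture('scene');cv2.imwrite('pics/s4.png',cv2.resize(c['frame'][110:260,240:390,::-1],(600,600)))"
```

```text
t 9.25 pos [0.6284 0.0572 0.1901] F [ 1.3 -0.2 -1.1] open 0.562
offset [-26.84   5.58  10.17] rot [-0.6 -0.  -0.1]
```

View pics/s4.png

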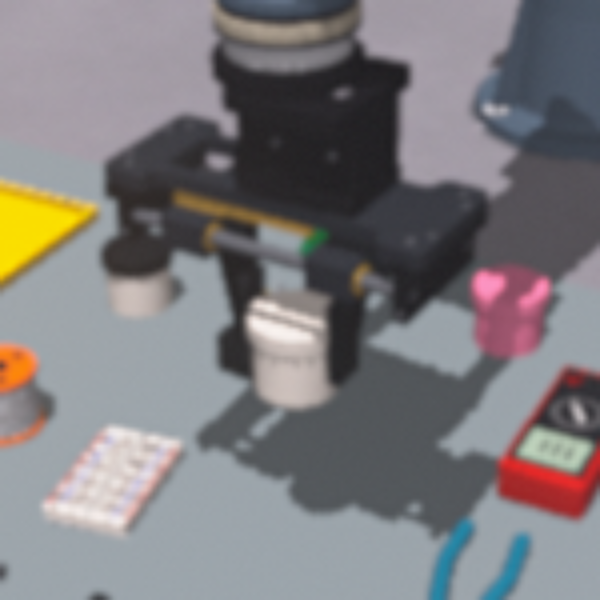

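```bash
cat > ov.py <<'E'
from h import *
def ov(parts,dz,name,x0,y0,w,k=5):
    """draw model parts as held, dz = pick TCP height"""
    s=bot.read_state();p=np.array(s["position"]);R=np.array(s["tcp_rot"]);c=viewer.capture("scene")
    im=cv2.resize(c["frame"][y0:y0+w,x0:x0+w,::-1],None,fx=k,fy=k,interpolation=cv2.INTER_CUBIC)
    print(np.round(p,4),s["opening"])
    for P in parts:
        Q=np.c_[-P[:,1],-P[:,0],dz-P[:,2]]@R.T+p
        uv=(proj(c,Q)-[x0,y0]+.5)*k
        cv2.polylines(im,[cv2.convexHull(uv.astype(np.int32))],True,(255,0,255),1)
    cv2.imwrite(name,im)
E
python3 -c "
from ov import *
ov([cyl(.052,.034,.046),cyl(.048,0,.034)],.0846,'pics/s5.png',270,160,100)"
```

```text
[0.6269 0.0573 0.1877] 0.5695518150983757
```

View pics/s5.png

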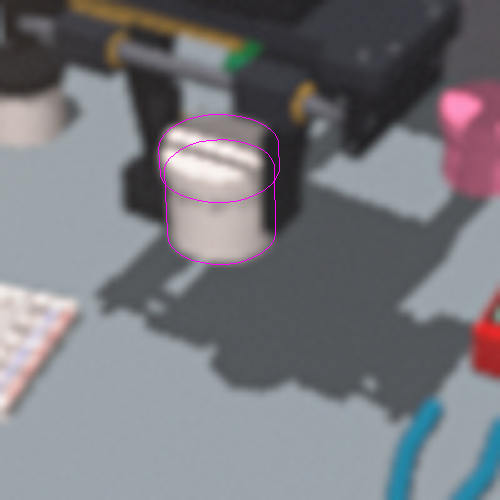

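The model outline at pick height coincides with the held tub: upright and no slip.

Request:
arm_command(targets=[{"rot": [0,0,0],"offset": [-3,0.6,0],"gripper": 1},{"rot": [0,0,0],"offset": [-7,1.3,0],"gripper": 1},{"rot": [0,0,0],"offset": [-11,2.1,0],"gripper": 1},{"rot": [0,0,0],"offset": [-15,2.9,0],"gripper": 1},{"rot": [0,0,0],"offset": [-19,3.7,0],"gripper": 1},{"rot": [0,0,0],"offset": [-23,4.4,0],"gripper": 1},{"rot": [0,0,0],"offset": [-26,5,0],"gripper": 1},{"rot": [0,0,0],"offset": [-26.8,5.2,0],"gripper": 1}])

```text
time_s: 10.15
position: [0.5803, 0.3301, 0.1823]
tcp_rot: [[-0.031, -1.0, -0.004], [-1.0, 0.031, -0.0], [0.0, 0.003, -1.0]]
force: [-0.0, -0.3, -1.2]
opening: 0.574
```

Request:
arm_command(targets=[{"rot": [0,0,0],"offset": [0,0,2],"gripper": 1},{"rot": [0,0,0],"offset": [0,0,5],"gripper": 1},{"rot": [0,0,0],"offset": [0,0,7],"gripper": 1},{"rot": [0,0,0],"offset": [0,0,8],"gripper": 1},{"rot": [0,0,0],"offset": [0,0,8],"gripper": 1},{"rot": [0,0,0],"offset": [0,0,8],"gripper": 1}])

```text
time_s: 10.75
position: [0.5829, 0.3266, 0.1045]
tcp_rot: [[-0.035, -0.999, 0.0], [-0.999, 0.035, -0.0], [0.0, -0.0, -1.0]]
force: [0.2, 0.4, -0.1]
opening: 0.573
```

```bash
python3 g.py .583 .3273 .0876 -1.9
```

```text
t 10.75 pos [0.5829 0.3266 0.1045] F [ 0.2  0.4 -0.1] open 0.573
offset [-0.07 -0.01  1.69] rot [-0.  -0.  -0.1]
```

Request:
arm_command(targets=[{"rot": [0,0,0],"offset": [0,0,0.6],"gripper": 1},{"rot": [0,0,0],"offset": [0,0,1.1],"gripper": 1},{"rot": [0,0,0],"offset": [0,0,1.4],"gripper": 1},{"rot": [0,0,0],"offset": [0,0,1.55],"gripper": 1},{"rot": [0,0,0],"offset": [0,0,1.65],"gripper": 1},{"rot": [0,0,0],"offset": [0,0,1.7],"gripper": 1},{"rot": [0,0,0],"offset": [0,0,1.7],"gripper": 1},{"rot": [0,0,0],"offset": [0,0,1.7],"gripper": 1}])

```text
time_s: 11.55
position: [0.5824, 0.3271, 0.0877]
tcp_rot: [[-0.034, -0.999, 0.0], [-0.999, 0.034, 0.0], [-0.0, -0.0, -1.0]]
force: [-1.0, -0.7, 1.6]
opening: 0.575
```

Request:
arm_command(targets=[{"rot": [0,0,0],"offset": [0,0,0.05],"gripper": 1},{"rot": [0,0,0],"offset": [0,0,0.05],"gripper": 1}])

```text
time_s: 11.75
position: [0.5825, 0.3271, 0.0876]
tcp_rot: [[-0.034, -0.999, 0.0], [-0.999, 0.034, 0.0], [-0.0, -0.0, -1.0]]
force: [-2.0, -0.7, 4.5]
opening: 0.573
```

Request:
arm_command(targets=[{"rot": [0,0,0],"offset": [0,0,0],"gripper": 0.2},{"rot": [0,0,0],"offset": [0,0,0],"gripper": 0},{"rot": [0,0,0],"offset": [0,0,0],"gripper": 0},{"rot": [0,0,0],"offset": [0,0,0],"gripper": 0},{"rot": [0,0,0],"offset": [0,0,-2],"gripper": 0},{"rot": [0,0,0],"offset": [0,0,-6],"gripper": 0},{"rot": [0,0,0],"offset": [0,0,-10],"gripper": 0},{"rot": [0,0,0],"offset": [0,0,-10],"gripper": 0}])

```text
time_s: 12.55
position: [0.586, 0.3285, 0.1931]
tcp_rot: [[-0.034, -0.999, 0.012], [-0.999, 0.034, 0.004], [-0.005, -0.012, -1.0]]
force: [2.0, 1.6, 0.2]
opening: 0.997
```

Request:
arm_command(targets=[{"rot": [0,0,0],"offset": [4.6,1,0],"gripper": 0},{"rot": [0,0,0],"offset": [9.4,2,0],"gripper": 0},{"rot": [0,0,0],"offset": [14.2,3,0],"gripper": 0},{"rot": [0,0,0],"offset": [19,4.1,0],"gripper": 0},{"rot": [0,0,0],"offset": [23.6,5.1,0],"gripper": 0},{"rot": [0,0,0],"offset": [28.2,6.1,0],"gripper": 0},{"rot": [0,0,0],"offset": [32,7,0],"gripper": 0},{"rot": [0,0,0],"offset": [35,7.6,0],"gripper": 0}])

```text
time_s: 13.35
position: [0.4933, -0.0221, 0.1863]
tcp_rot: [[-0.036, -0.999, -0.001], [-0.999, 0.036, 0.0], [-0.0, 0.001, -1.0]]
force: [-0.4, 0.3, -1.1]
opening: 0.999
```

```bash
python3 g.py .485 -.057 .19 -3
python3 - <<'E'
from h import *
c=viewer.capture('scene');k=6;x0,y0=285,170
im=cv2.resize(c['frame'][y0:y0+50,x0:x0+50,::-1],None,fx=k,fy=k,interpolation=cv2.INTER_CUBIC)
im2=cv2.resize(c['frame'][190:290,400:500,::-1],None,fx=3,fy=3,interpolation=cv2.INTER_CUBIC)
for yw,col in((-5,(255,0,255)),(0,(255,255,0))):
  t=np.radians(yw);R=np.array([[np.cos(t),-np.sin(t),0],[np.sin(t),np.cos(t),0],[0,0,1]])
  uv=(proj(c,box(.056,.04,0,.03)@R.T+[.485,-.057,0])-[x0,y0]+.5)*k
  cv2.polylines(im,[cv2.convexHull(uv.astype(np.int32))],True,col,1)
cv2.imwrite('pics/s6.png',np.hstack([im,im2]))
E
```

```text
t 13.35 pos [ 0.4933 -0.0221  0.1863] F [-0.4  0.3 -1.1] open 0.999
offset [ 3.51  0.7  -0.37] rot [0.1 0.  0.9]
```

View pics/s6.png

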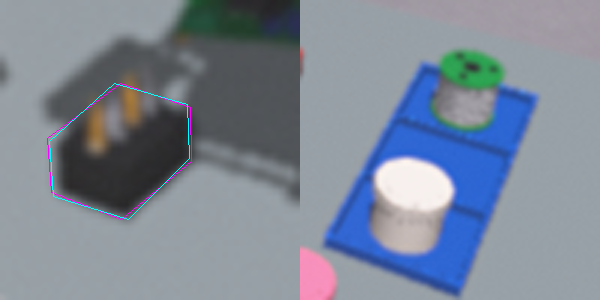

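Reel and tub both stand upright, each in its own blue compartment. The tip block's yaw needs one refinement.

Run:
```python
from h import *
c=viewer.capture('scene');f=c["frame"]
v=f.max(2);m=np.zeros(v.shape,bool);m[175:210,285:322]=v[175:210,285:322]<62
mo=f[...,0].astype(int)-f[...,2]>30
m[175:210,285:322]|=0
m=comp(m,305,197);print(m.sum(),v[197,300:312])
hl=cv2.convexHull(np.argwhere(m)[:,::-1].astype(np.int32));m2=np.zeros(m.shape,np.uint8);cv2.fillConvexPoly(m2,hl,1)
p,i=fit(c,m2>0,box(.056,.04,0,.03),(.485,-.057));print(np.round(p[:2],4),np.degrees(p[2]),i)
```

```text
Traceback (most recent call last):
numpy._core._exceptions._UFuncOutputCastingError: Cannot cast ufunc 'bitwise_or' output from dtype('int64') to dtype('bool') with casting rule 'same_kind'
```

Run:
```python
from h import *
c=viewer.capture('scene');f=c["frame"]
v=f.max(2)
for th in(50,62,72):
  m=np.zeros(v.shape,bool);m[175:210,285:322]=v[175:210,285:322]<th
  m=comp(m,305,197)
  hl=cv2.convexHull(np.argwhere(m)[:,::-1].astype(np.int32));m2=np.zeros(m.shape,np.uint8);cv2.fillConvexPoly(m2,hl,1)
  p,i=fit(c,m2>0,box(.056,.04,0,.03),(.485,-.057));print(th,m.sum(),np.round(p[:2],4),np.degrees(p[2]),i)
```

```text
50 124 [ 0.4855 -0.0531] 14.347795362729931 0.5489411447327008
62 211 [ 0.4821 -0.0552] 5.745433159636123 0.7249502896170139
72 237 [ 0.4826 -0.0537] -0.7820809402181282 0.7707372305627779
```

Request:
arm_command(targets=[{"rot": [0,0,3],"offset": [1.7,0.4,0],"gripper": 0},{"rot": [0,0,3],"offset": [3.4,0.8,0],"gripper": 0},{"rot": [0,0,3],"offset": [3.4,0.8,2],"gripper": 0},{"rot": [0,0,3],"offset": [3.4,0.8,5.5],"gripper": 0},{"rot": [0,0,3],"offset": [3.4,0.8,8.5],"gripper": 0},{"rot": [0,0,3],"offset": [3.4,0.8,10],"gripper": 0},{"rot": [0,0,3],"offset": [3.4,0.8,10.5],"gripper": 0},{"rot": [0,0,3],"offset": [3.4,0.8,10.5],"gripper": 0}])

```text
time_s: 14.3
position: [0.4852, -0.0528, 0.0811]
tcp_rot: [[-0.085, -0.996, -0.001], [-0.996, 0.085, 0.001], [-0.001, 0.001, -1.0]]
force: [-0.0, 0.4, 0.5]
opening: 0.996
```

Request:
arm_command(targets=[{"rot": [0,0,0],"offset": [0,0,0],"gripper": 0.5},{"rot": [0,0,0],"offset": [0,0,0],"gripper": 1},{"rot": [0,0,0],"offset": [0,0,0],"gripper": 1},{"rot": [0,0,0],"offset": [0,0,0],"gripper": 1},{"rot": [0,0,0],"offset": [0,0,0],"gripper": 1},{"rot": [0,0,0],"offset": [0,0,0],"gripper": 1},{"rot": [0,0,0],"offset": [0,0,0],"gripper": 1}])

```text
time_s: 15.0
position: [0.4853, -0.0539, 0.0819]
tcp_rot: [[-0.087, -0.996, 0.0], [-0.996, 0.087, -0.0], [0.0, -0.0, -1.0]]
force: [0.2, -1.6, 1.7]
opening: 0.455
```

```bash
python3 g.py .504 .3299 .084 -1.9; python3 -c "
from ov import *
ov([box(.056,.04,0,.03)],.0815,'pics/s7.png',265,140,80,6)"
```

```text
t 15.0 pos [ 0.4853 -0.0539  0.0819] F [ 0.2 -1.6  1.7] open 0.455
offset [-38.4    1.47  -0.21] rot [-0.  -0.  -3.1]
[ 0.4853 -0.0539  0.0819] 0.45500806567271396
```

View pics/s7.png

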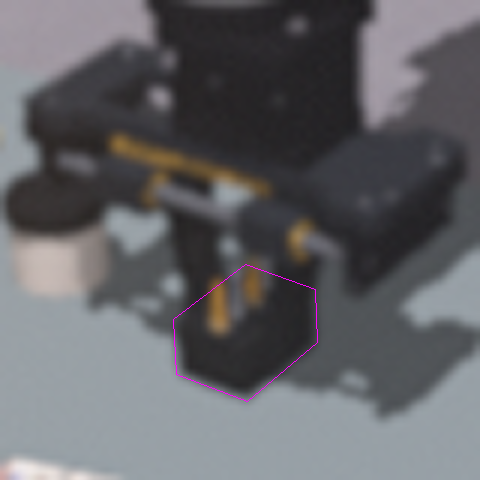

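The block is held square, matching the model outline, with an opening of 39.6 mm for its 40 mm width.

Request:
arm_command(targets=[{"rot": [0,0,0],"offset": [0,0,-1],"gripper": 1},{"rot": [0,0,0],"offset": [0,0,-4],"gripper": 1},{"rot": [0,0,0],"offset": [0,0,-8],"gripper": 1},{"rot": [0,0,0],"offset": [-1,0,-11],"gripper": 1},{"rot": [0,0,-1],"offset": [-4,0.2,-11],"gripper": 1},{"rot": [0,0,-2],"offset": [-8,0.3,-11],"gripper": 1},{"rot": [0,0,-3.1],"offset": [-12,0.5,-11],"gripper": 1},{"rot": [0,0,-3.1],"offset": [-16,0.6,-11],"gripper": 1}])

```text
time_s: 15.85
position: [0.4927, 0.1075, 0.1926]
tcp_rot: [[-0.033, -0.999, 0.0], [-0.999, 0.033, 0.0], [-0.0, -0.0, -1.0]]
force: [1.1, 0.0, -0.6]
opening: 0.452
```

```bash
python3 g.py .504 .3299 .193 -1.9
```

```text
t 15.85 pos [0.4927 0.1075 0.1926] F [ 1.1  0.  -0.6] open 0.452
offset [-22.27  -0.39  -0.04] rot [-0.  0.  0.]
```

Request:
arm_command(targets=[{"rot": [0,0,0],"offset": [-4,0,0],"gripper": 1},{"rot": [0,0,0],"offset": [-8.5,-0.1,0],"gripper": 1},{"rot": [0,0,0],"offset": [-13,-0.2,0],"gripper": 1},{"rot": [0,0,0],"offset": [-17,-0.3,0],"gripper": 1},{"rot": [0,0,0],"offset": [-20,-0.4,0],"gripper": 1},{"rot": [0,0,0],"offset": [-22,-0.4,0],"gripper": 1},{"rot": [0,0,0],"offset": [-22,-0.4,0],"gripper": 1},{"rot": [0,0,0],"offset": [-22,-0.4,1],"gripper": 1}])

```text
time_s: 16.65
position: [0.5046, 0.3261, 0.1829]
tcp_rot: [[-0.031, -1.0, 0.002], [-1.0, 0.031, 0.0], [-0.001, -0.002, -1.0]]
force: [0.8, 0.0, -0.6]
opening: 0.458
```

Request:
arm_command(targets=[{"rot": [0,0,0],"offset": [0,0,2],"gripper": 1},{"rot": [0,0,0],"offset": [0,0,5],"gripper": 1},{"rot": [0,0,0],"offset": [0,0,7],"gripper": 1},{"rot": [0,0,0],"offset": [0,0,8],"gripper": 1},{"rot": [0,0,0],"offset": [0,0,8],"gripper": 1},{"rot": [0,0,0],"offset": [0,0,8],"gripper": 1}])

```text
time_s: 17.25
position: [0.5048, 0.3253, 0.1022]
tcp_rot: [[-0.034, -0.999, 0.0], [-0.999, 0.034, 0.0], [-0.0, -0.0, -1.0]]
force: [0.4, 0.4, -0.2]
opening: 0.455
```

```bash
python3 g.py .504 .3299 .0849 -1.9
```

```text
t 17.25 pos [0.5048 0.3253 0.1022] F [ 0.4  0.4 -0.2] open 0.455
offset [-0.46  0.1   1.73] rot [-0.  0. -0.]
```

Request:
arm_command(targets=[{"rot": [0,0,0],"offset": [-0.4,0.1,0.5],"gripper": 1},{"rot": [0,0,0],"offset": [-0.4,0.1,1],"gripper": 1},{"rot": [0,0,0],"offset": [-0.4,0.1,1.3],"gripper": 1},{"rot": [0,0,0],"offset": [-0.4,0.1,1.5],"gripper": 1},{"rot": [0,0,0],"offset": [-0.4,0.1,1.65],"gripper": 1},{"rot": [0,0,0],"offset": [-0.4,0.1,1.75],"gripper": 1},{"rot": [0,0,0],"offset": [-0.4,0.1,1.75],"gripper": 1},{"rot": [0,0,0],"offset": [-0.4,0.1,1.75],"gripper": 1}])

```text
time_s: 18.05
position: [0.5034, 0.3299, 0.085]
tcp_rot: [[-0.033, -0.999, 0.0], [-0.999, 0.033, 0.0], [-0.0, -0.0, -1.0]]
force: [-2.1, 0.0, 5.2]
opening: 0.456
```

Request:
arm_command(targets=[{"rot": [0,0,0],"offset": [0,0,0],"gripper": 0.4},{"rot": [0,0,0],"offset": [0,0,0],"gripper": 0.2},{"rot": [0,0,0],"offset": [0,0,0],"gripper": 0.2},{"rot": [0,0,0],"offset": [0,0,0],"gripper": 0.2},{"rot": [0,0,0],"offset": [0,0,-2],"gripper": 0.2},{"rot": [0,0,0],"offset": [0,0,-6],"gripper": 0},{"rot": [0,0,0],"offset": [0,0,-10],"gripper": 0},{"rot": [0,0,0],"offset": [0,0,-10],"gripper": 0}])

```text
time_s: 18.85
position: [0.5067, 0.3313, 0.1898]
tcp_rot: [[-0.033, -0.999, 0.011], [-0.999, 0.033, 0.005], [-0.005, -0.011, -1.0]]
force: [0.2, 0.9, 0.1]
opening: 0.961
```

Request:
arm_command(targets=[{"rot": [0,0,-1],"offset": [3,0.1,0],"gripper": 0},{"rot": [0,0,-2],"offset": [7,0.2,0],"gripper": 0},{"rot": [0,0,-4],"offset": [11,0.3,0],"gripper": 0},{"rot": [0,0,-5.1],"offset": [14,0.4,0],"gripper": 0},{"rot": [0,0,-5.1],"offset": [15.8,0.4,0],"gripper": 0},{"rot": [0,0,-5.1],"offset": [15.8,0.4,0],"gripper": 0}])

```text
time_s: 19.45
position: [0.4939, 0.17, 0.1837]
tcp_rot: [[0.053, -0.999, -0.002], [-0.999, -0.053, -0.001], [0.0, 0.002, -1.0]]
force: [-0.3, -0.6, 0.8]
opening: 0.999
```

```bash
python3 g.py .4937 .1707 .076 3.2
python3 - <<'E'
from h import *
c=viewer.capture('scene')
def crop(x0,y0,w,k,items=()):
  im=cv2.resize(c['frame'][y0:y0+w,x0:x0+w,::-1],None,fx=k,fy=k,interpolation=cv2.INTER_CUBIC)
  for P,x,y,yw in items:
    t=np.radians(yw);R=np.array([[np.cos(t),-np.sin(t),0],[np.sin(t),np.cos(t),0],[0,0,1]])
    uv=(proj(c,P@R.T+[x,y,0])-[x0,y0]+.5)*k
    cv2.polylines(im,[cv2.convexHull(uv.astype(np.int32))],True,(255,255,0),1)
  return im
cv2.imwrite('pics/s8.png',np.hstack([crop(345,180,66,6,[(box(.118,.056,0,.03),.4937,.1707,3.2)]),crop(400,195,99,4)]))
E
```

```text
t 19.45 pos [0.4939 0.17   0.1837] F [-0.3 -0.6  0.8] open 0.999
offset [-8.000e-02 -1.000e-02  1.077e+01] rot [ 0.1 -0.  -0.2]
```

View pics/s8.png

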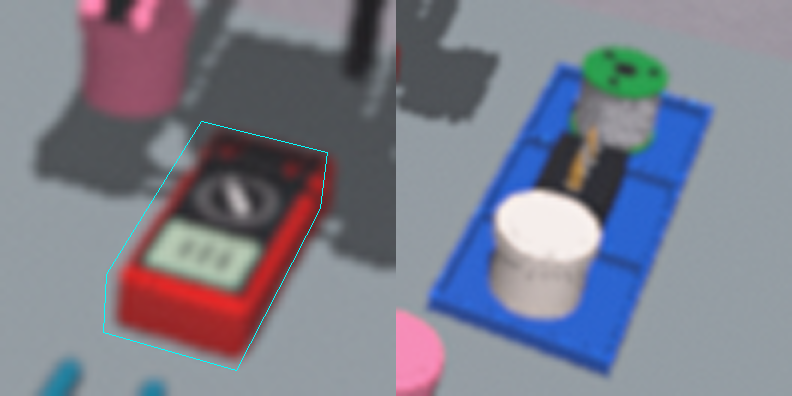

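Left: the meter lies about 4 mm nearer its +y/-x side than the outline, well inside the jaw margin. Right: reel, stand and tub are all in the blue tray.

Request:
arm_command(targets=[{"rot": [0,0,0],"offset": [-0.3,0.2,2],"gripper": 0},{"rot": [0,0,0],"offset": [-0.3,0.2,5.5],"gripper": 0},{"rot": [0,0,0],"offset": [-0.3,0.2,8.5],"gripper": 0},{"rot": [0,0,0],"offset": [-0.3,0.2,10],"gripper": 0},{"rot": [0,0,0],"offset": [-0.3,0.2,10.7],"gripper": 0},{"rot": [0,0,0],"offset": [-0.3,0.2,10.7],"gripper": 0},{"rot": [0,0,0],"offset": [-0.3,0.2,10.7],"gripper": 0}])

```text
time_s: 20.2
position: [0.4926, 0.1756, 0.0778]
tcp_rot: [[0.057, -0.998, 0.001], [-0.998, -0.057, 0.0], [-0.0, -0.001, -1.0]]
force: [-0.0, 1.0, -0.1]
opening: 1.005
```

Request:
arm_command(targets=[{"rot": [0,0,0],"offset": [0,0,0],"gripper": 1},{"rot": [0,0,0],"offset": [0,0,0],"gripper": 1},{"rot": [0,0,0],"offset": [0,0,0],"gripper": 1},{"rot": [0,0,0],"offset": [0,0,0],"gripper": 1},{"rot": [0,0,0],"offset": [0,0,0],"gripper": 1},{"rot": [0,0,0],"offset": [0,0,0],"gripper": 1}])

```text
time_s: 20.8
position: [0.4924, 0.1748, 0.0777]
tcp_rot: [[0.056, -0.998, 0.001], [-0.998, -0.056, -0.0], [0.0, -0.001, -1.0]]
force: [-0.0, -1.7, 2.8]
opening: 0.642
```

```bash
python3 g.py .448 -.341 .19 0.6; python3 -c "
from ov import *
ov([box(.118,.056,0,.03)],.0763,'pics/s9.png',330,150,90,6)"
```

```text
t 20.8 pos [0.4924 0.1748 0.0777] F [-0.  -1.7  2.8] open 0.642
offset [ 51.25   7.33 -11.22] rot [-0.  -0.   2.6]
[0.4924 0.1748 0.0777] 0.6421712174286246
```

View pics/s9.png

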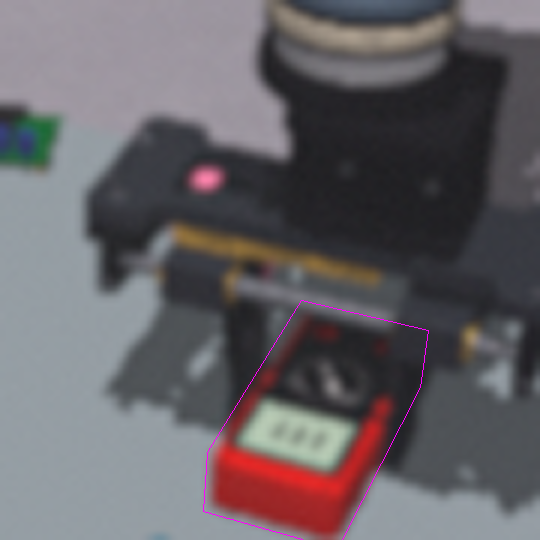

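Grip good: opening 55.9 mm for 56 mm. Lift and carry.

Request:
arm_command(targets=[{"rot": [0,0,0],"offset": [0,0,-1],"gripper": 1},{"rot": [0,0,0],"offset": [0,0,-4],"gripper": 1},{"rot": [0,0,0],"offset": [0,0,-8],"gripper": 1},{"rot": [0,0,0],"offset": [1,0.1,-11],"gripper": 1},{"rot": [0,0,1],"offset": [4,0.6,-11],"gripper": 1},{"rot": [0,0,2],"offset": [8,1.1,-11],"gripper": 1},{"rot": [0,0,2.6],"offset": [12,1.7,-11],"gripper": 1},{"rot": [0,0,2.6],"offset": [16,2.3,-11],"gripper": 1}])

```text
time_s: 21.65
position: [0.4776, 0.0129, 0.1878]
tcp_rot: [[0.012, -1.0, 0.0], [-1.0, -0.012, 0.0], [-0.0, -0.0, -1.0]]
force: [0.0, -0.5, -1.5]
opening: 0.639
```

Request:
arm_command(targets=[{"rot": [0,0,0],"offset": [4,0.4,0],"gripper": 1},{"rot": [0,0,0],"offset": [8,0.7,0],"gripper": 1},{"rot": [0,0,0],"offset": [12,1.1,0],"gripper": 1},{"rot": [0,0,0],"offset": [16,1.4,0],"gripper": 1},{"rot": [0,0,0],"offset": [20,1.8,0],"gripper": 1},{"rot": [0,0,0],"offset": [24,2.2,0],"gripper": 1},{"rot": [0,0,0],"offset": [28,2.5,0],"gripper": 1},{"rot": [0,0,0],"offset": [31,2.8,0],"gripper": 1}])

```text
time_s: 22.45
position: [0.4533, -0.2987, 0.1877]
tcp_rot: [[0.009, -1.0, 0.001], [-1.0, -0.009, -0.001], [0.001, -0.001, -1.0]]
force: [0.4, -0.1, -1.9]
opening: 0.645
```

```bash
python3 g.py .4495 -.341 .0807 0.6
```

```text
t 22.45 pos [ 0.4533 -0.2987  0.1877] F [ 0.4 -0.1 -1.9] open 0.645
offset [ 4.21  0.43 10.7 ] rot [-0.  -0.  -0.1]
```

Request:
arm_command(targets=[{"rot": [0,0,0],"offset": [2,0.2,0],"gripper": 1},{"rot": [0,0,0],"offset": [4,0.4,0],"gripper": 1},{"rot": [0,0,0],"offset": [4,0.4,2],"gripper": 1},{"rot": [0,0,0],"offset": [4,0.4,5],"gripper": 1},{"rot": [0,0,0],"offset": [4,0.4,7.5],"gripper": 1},{"rot": [0,0,0],"offset": [4,0.4,8.5],"gripper": 1},{"rot": [0,0,0],"offset": [4,0.4,8.5],"gripper": 1},{"rot": [0,0,0],"offset": [4,0.4,8.5],"gripper": 1}])

```text
time_s: 23.25
position: [0.4505, -0.3364, 0.1029]
tcp_rot: [[0.012, -1.0, 0.001], [-1.0, -0.012, -0.0], [0.0, -0.001, -1.0]]
force: [-0.2, -0.2, -1.6]
opening: 0.646
```

```bash
python3 g.py .4495 -.341 .0807 0.6
python3 - <<'E'
from h import *
c=viewer.capture('scene');k=6;x0,y0=175,130
im=cv2.resize(c['frame'][y0:y0+90,x0:x0+110,::-1],None,fx=k,fy=k,interpolation=cv2.INTER_CUBIC)
t=np.radians(.6);R=np.array([[np.cos(t),-np.sin(t),0],[np.sin(t),np.cos(t),0],[0,0,1]])
for P in(box(.251,.118,0,.012),box(.136,.11,.003,.003)+[-.0535,0,0]):
  uv=(proj(c,P@R.T+[.5015,-.3404,0])-[x0,y0]+.5)*k
  cv2.polylines(im,[cv2.convexHull(uv.astype(np.int32))],True,(255,0,255),1)
cv2.imwrite('pics/s10.png',im)
E
```

```text
t 23.25 pos [ 0.4505 -0.3364  0.1029] F [-0.2 -0.2 -1.6] open 0.646
offset [0.46 0.11 2.22] rot [-0.  -0.   0.1]
```

View pics/s10.png

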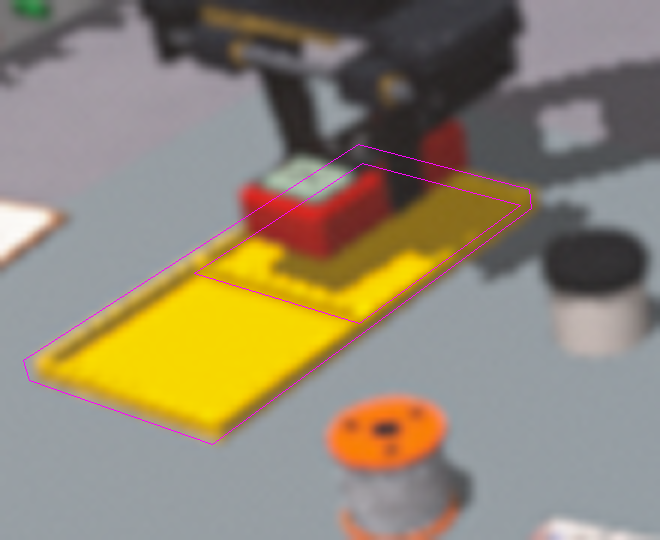

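In scene view the tray sits about 1.5 px (3 mm) from the top-camera estimate, within the 9 mm margin. The meter hangs level over the long compartment.

Request:
arm_command(targets=[{"rot": [0,0,0],"offset": [0.3,0.1,0.5],"gripper": 1},{"rot": [0,0,0],"offset": [0.3,0.1,1.1],"gripper": 1},{"rot": [0,0,0],"offset": [0.3,0.1,1.6],"gripper": 1},{"rot": [0,0,0],"offset": [0.3,0.1,1.9],"gripper": 1},{"rot": [0,0,0],"offset": [0.3,0.1,2.05],"gripper": 1},{"rot": [0,0,0],"offset": [0.3,0.1,2.15],"gripper": 1},{"rot": [0,0,0],"offset": [0.3,0.1,2.2],"gripper": 1},{"rot": [0,0,0],"offset": [0.3,0.1,2.2],"gripper": 1}])

```text
time_s: 24.1
position: [0.449, -0.3392, 0.0807]
tcp_rot: [[0.011, -1.0, -0.0], [-1.0, -0.011, 0.0], [-0.0, 0.0, -1.0]]
force: [0.2, 0.6, 1.7]
opening: 0.646
```

Request:
arm_command(targets=[{"rot": [0,0,0],"offset": [0,0,0.05],"gripper": 1},{"rot": [0,0,0],"offset": [0,0,0.05],"gripper": 1}])

```text
time_s: 24.3
position: [0.4489, -0.3393, 0.0807]
tcp_rot: [[0.011, -1.0, -0.0], [-1.0, -0.011, -0.0], [0.0, 0.0, -1.0]]
force: [-2.5, 2.1, 6.5]
opening: 0.645
```

Request:
arm_command(targets=[{"rot": [0,0,0],"offset": [0,0,0],"gripper": 0.25},{"rot": [0,0,0],"offset": [0,0,0],"gripper": 0.2},{"rot": [0,0,0],"offset": [0,0,0],"gripper": 0.2},{"rot": [0,0,0],"offset": [0,0,0],"gripper": 0.2},{"rot": [0,0,0],"offset": [0,0,-2],"gripper": 0.2},{"rot": [0,0,0],"offset": [0,0,-6],"gripper": 0},{"rot": [0,0,0],"offset": [0,0,-10],"gripper": 0},{"rot": [0,0,0],"offset": [0,0,-11],"gripper": 0}])

```text
time_s: 25.1
position: [0.4507, -0.341, 0.1938]
tcp_rot: [[0.011, -1.0, 0.005], [-1.0, -0.011, -0.006], [0.006, -0.005, -1.0]]
force: [0.5, 0.5, -0.2]
opening: 0.962
```

Request:
arm_command(targets=[{"rot": [0,0,-1],"offset": [-3.5,-2.7,0],"gripper": 0},{"rot": [0,0,-2],"offset": [-7,-5.4,0],"gripper": 0},{"rot": [0,0,-3],"offset": [-10.5,-8,0],"gripper": 0},{"rot": [0,0,-5],"offset": [-14,-10.7,0],"gripper": 0},{"rot": [0,0,-6],"offset": [-17.5,-13.4,0],"gripper": 0},{"rot": [0,0,-8.2],"offset": [-21,-16,0],"gripper": 0},{"rot": [0,0,-8.2],"offset": [-24,-18.3,0],"gripper": 0},{"rot": [0,0,-8.2],"offset": [-26,-19.8,0],"gripper": 0}])

```text
time_s: 25.9
position: [0.6452, -0.0745, 0.1888]
tcp_rot: [[0.156, -0.988, -0.001], [-0.988, -0.156, 0.001], [-0.001, 0.0, -1.0]]
force: [0.2, -0.6, -0.3]
opening: 1.001
```

```bash
python3 g.py .6525 -.0663 .0735 8.8
python3 - <<'E'
from h import *
c=viewer.capture('scene')
a=cv2.resize(c['frame'][150:210,180:270,::-1],(600,400),interpolation=cv2.INTER_CUBIC);cv2.imwrite('pics/s11.png',a)
E
```

```text
t 25.9 pos [ 0.6452 -0.0745  0.1888] F [ 0.2 -0.6 -0.3] open 1.001
offset [-0.69 -0.85 11.53] rot [0.  0.  0.2]
```

View pics/s11.png

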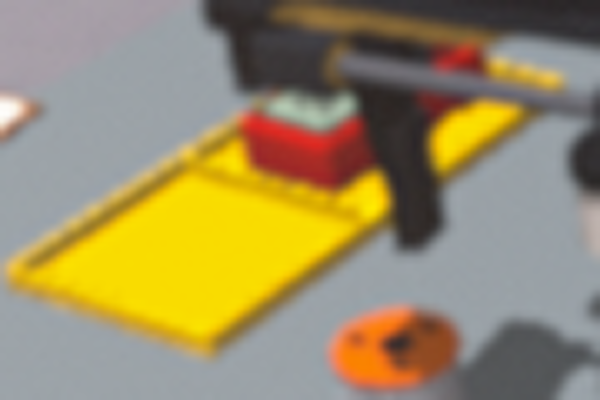

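The meter sits in the long compartment at (330,140). Now the breadboard; tips to about 4 mm above the bench.

Request:
arm_command(targets=[{"rot": [0,0,0.2],"offset": [-0.6,-0.8,0],"gripper": 0},{"rot": [0,0,0.2],"offset": [-0.6,-0.8,2],"gripper": 0},{"rot": [0,0,0.2],"offset": [-0.6,-0.8,5.5],"gripper": 0},{"rot": [0,0,0.2],"offset": [-0.6,-0.8,8.5],"gripper": 0},{"rot": [0,0,0.2],"offset": [-0.6,-0.8,10.3],"gripper": 0},{"rot": [0,0,0.2],"offset": [-0.6,-0.8,11],"gripper": 0},{"rot": [0,0,0.2],"offset": [-0.6,-0.8,11.3],"gripper": 0},{"rot": [0,0,0.2],"offset": [-0.6,-0.8,11.3],"gripper": 0}])

```text
time_s: 26.75
position: [0.6514, -0.0706, 0.0771]
tcp_rot: [[0.149, -0.989, 0.0], [-0.989, -0.149, -0.0], [0.0, -0.0, -1.0]]
force: [-0.3, 0.3, -0.4]
opening: 1.001
```

```bash
python3 g.py .6525 -.0663 .0735 8.8
```

```text
t 26.75 pos [ 0.6514 -0.0706  0.0771] F [-0.3  0.3 -0.4] open 1.001
offset [-0.41 -0.17  0.36] rot [-0.  -0.  -0.2]
```

Request:
arm_command(targets=[{"rot": [0,0,0],"offset": [-0.4,-0.2,0.4],"gripper": 0},{"rot": [0,0,0],"offset": [-0.4,-0.2,0.4],"gripper": 0},{"rot": [0,0,0],"offset": [-0.4,-0.2,0.4],"gripper": 1},{"rot": [0,0,0],"offset": [-0.4,-0.2,0.4],"gripper": 1},{"rot": [0,0,0],"offset": [-0.4,-0.2,0.4],"gripper": 1},{"rot": [0,0,0],"offset": [-0.4,-0.2,0.4],"gripper": 1},{"rot": [0,0,0],"offset": [-0.4,-0.2,0.4],"gripper": 1},{"rot": [0,0,0],"offset": [-0.4,-0.2,0.4],"gripper": 1}])

```text
time_s: 27.55
position: [0.6526, -0.0657, 0.073]
tcp_rot: [[0.15, -0.989, -0.0], [-0.989, -0.15, 0.0], [-0.0, -0.0, -1.0]]
force: [0.5, 1.0, 1.2]
opening: 0.623
```

```bash
python3 g.py .571 -.3397 .19 .6
```

```text
t 27.55 pos [ 0.6526 -0.0657  0.073 ] F [0.5 1.  1.2] open 0.623
offset [ 25.87  12.17 -11.71] rot [0. 0. 8.]
```

Opening 54.2 mm matches. Lift and carry.

Request:
arm_command(targets=[{"rot": [0,0,0],"offset": [0,0,-1],"gripper": 1},{"rot": [0,0,0],"offset": [0,0,-4],"gripper": 1},{"rot": [0,0,0],"offset": [0,0,-8],"gripper": 1},{"rot": [0,0,0],"offset": [0,0,-11],"gripper": 1},{"rot": [0,0,2],"offset": [3,1.4,-11],"gripper": 1},{"rot": [0,0,4],"offset": [6.5,3,-11],"gripper": 1},{"rot": [0,0,6],"offset": [10,4.7,-11],"gripper": 1},{"rot": [0,0,8],"offset": [13.5,6.3,-11],"gripper": 1}])

```text
time_s: 28.35
position: [0.6099, -0.2099, 0.1836]
tcp_rot: [[0.01, -1.0, 0.0], [-1.0, -0.01, -0.0], [0.0, -0.0, -1.0]]
force: [0.1, -0.2, -1.2]
opening: 0.615
```

```bash
python3 g.py .571 -.3397 .19 .6
```

```text
t 28.35 pos [ 0.6099 -0.2099  0.1836] F [ 0.1 -0.2 -1.2] open 0.615
offset [12.94  4.02 -0.64] rot [-0. -0. -0.]
```

Request:
arm_command(targets=[{"rot": [0,0,0],"offset": [3.5,1.1,0],"gripper": 1},{"rot": [0,0,0],"offset": [7.5,2.3,0],"gripper": 1},{"rot": [0,0,0],"offset": [11,3.4,0],"gripper": 1},{"rot": [0,0,0],"offset": [12.9,4,0],"gripper": 1},{"rot": [0,0,0],"offset": [12.9,4,0],"gripper": 1},{"rot": [0,0,0],"offset": [12.9,4,3],"gripper": 1},{"rot": [0,0,0],"offset": [12.9,4,6],"gripper": 1},{"rot": [0,0,0],"offset": [12.9,4,8],"gripper": 1}])

```text
time_s: 29.15
position: [0.5717, -0.3354, 0.1011]
tcp_rot: [[0.012, -1.0, -0.002], [-1.0, -0.012, 0.003], [-0.003, 0.002, -1.0]]
force: [0.1, 0.9, -1.1]
opening: 0.614
```

Request:
arm_command(targets=[{"rot": [0,0,0],"offset": [0,0,0],"gripper": 1},{"rot": [0,0,0],"offset": [0,0,0],"gripper": 1}])

```text
time_s: 29.35
position: [0.5725, -0.3367, 0.103]
tcp_rot: [[0.012, -1.0, -0.0], [-1.0, -0.012, 0.001], [-0.001, 0.0, -1.0]]
force: [0.7, 0.7, -1.1]
opening: 0.615
```

```bash
python3 g.py .571 -.3397 .076 .6; python3 -c "
from ov import *
ov([box(.084,.054,0,.012)],.073,'pics/s12.png',170,130,100,6)"
```

```text
t 29.35 pos [ 0.5725 -0.3367  0.103 ] F [ 0.7  0.7 -1.1] open 0.615
offset [0.3  0.15 2.69] rot [0.  0.1 0.1]
[ 0.5725 -0.3367  0.103 ] 0.615230406745315
```

View pics/s12.png

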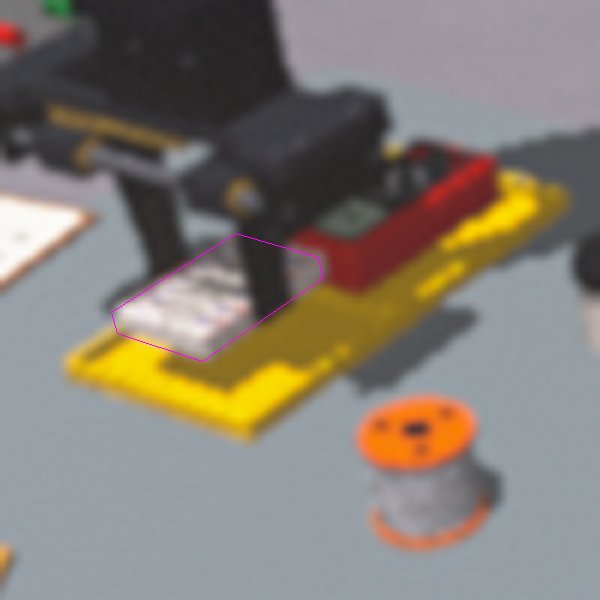

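The board is level and matches its outline, clear of the meter and dividers. Lowering.

Request:
arm_command(targets=[{"rot": [0,0,0],"offset": [0.2,0.1,0.8],"gripper": 1},{"rot": [0,0,0],"offset": [0.2,0.1,1.5],"gripper": 1},{"rot": [0,0,0],"offset": [0.2,0.1,2],"gripper": 1},{"rot": [0,0,0],"offset": [0.2,0.1,2.3],"gripper": 1},{"rot": [0,0,0],"offset": [0.2,0.1,2.45],"gripper": 1},{"rot": [0,0,0],"offset": [0.2,0.1,2.55],"gripper": 1},{"rot": [0,0,0],"offset": [0.2,0.1,2.6],"gripper": 1},{"rot": [0,0,0],"offset": [0.2,0.1,2.6],"gripper": 1}])

```text
time_s: 30.2
position: [0.571, -0.3403, 0.0769]
tcp_rot: [[0.011, -1.0, 0.0], [-1.0, -0.011, -0.0], [0.0, -0.0, -1.0]]
force: [-0.7, -0.0, -0.9]
opening: 0.617
```

Request:
arm_command(targets=[{"rot": [0,0,0],"offset": [0,0,0.05],"gripper": 1},{"rot": [0,0,0],"offset": [0,0,0.1],"gripper": 1},{"rot": [0,0,0],"offset": [0,0,0.1],"gripper": 1},{"rot": [0,0,0],"offset": [0,0,0.1],"gripper": 1}])

```text
time_s: 30.6
position: [0.5711, -0.3402, 0.076]
tcp_rot: [[0.011, -1.0, 0.0], [-1.0, -0.011, -0.0], [0.0, -0.0, -1.0]]
force: [0.1, -0.8, -0.6]
opening: 0.617
```

Request:
arm_command(targets=[{"rot": [0,0,0],"offset": [0,0,0.05],"gripper": 1},{"rot": [0,0,0],"offset": [0,0,0.1],"gripper": 1},{"rot": [0,0,0],"offset": [0,0,0.1],"gripper": 1},{"rot": [0,0,0],"offset": [0,0,0.1],"gripper": 1}])

```text
time_s: 31.0
position: [0.5711, -0.3403, 0.0759]
tcp_rot: [[0.011, -1.0, 0.0], [-1.0, -0.011, -0.0], [0.0, -0.0, -1.0]]
force: [-1.0, 0.4, 5.7]
opening: 0.617
```

Contact. Release, rise and withdraw.

Request:
arm_command(targets=[{"rot": [0,0,0],"offset": [0,0,0],"gripper": 0.25},{"rot": [0,0,0],"offset": [0,0,0],"gripper": 0.2},{"rot": [0,0,0],"offset": [0,0,0],"gripper": 0.2},{"rot": [0,0,0],"offset": [0,0,0],"gripper": 0.2},{"rot": [0,0,0],"offset": [0,0,-2],"gripper": 0.2},{"rot": [0,0,0],"offset": [0,0,-6],"gripper": 0},{"rot": [0,0,0],"offset": [0,0,-11],"gripper": 0},{"rot": [0,0,0],"offset": [0,0,-15],"gripper": 0}])

```text
time_s: 31.8
position: [0.5712, -0.3404, 0.227]
tcp_rot: [[0.011, -1.0, 0.001], [-1.0, -0.011, -0.001], [0.001, -0.001, -1.0]]
force: [0.6, -0.1, 0.6]
opening: 0.96
```

Request:
arm_command(targets=[{"rot": [0,0,0],"offset": [2,3,-2],"gripper": 0},{"rot": [0,0,0],"offset": [4,6.5,-4],"gripper": 0},{"rot": [0,0,0],"offset": [7,10,-4],"gripper": 0},{"rot": [0,0,0],"offset": [10,14,-4],"gripper": 0},{"rot": [0,0,0],"offset": [13,18,-4],"gripper": 0},{"rot": [0,0,0],"offset": [16,22,-4],"gripper": 0},{"rot": [0,0,0],"offset": [19,26,-4],"gripper": 0},{"rot": [0,0,0],"offset": [22,30,-4],"gripper": 0}])

```text
time_s: 32.6
position: [0.2717, -0.5644, 0.2648]
tcp_rot: [[0.011, -1.0, 0.0], [-1.0, -0.011, 0.0], [-0.0, -0.0, -1.0]]
force: [1.0, -0.7, -0.1]
opening: 1.001
```

Request:
arm_command(targets=[{"rot": [0,0,0],"offset": [0,0,0],"gripper": 0},{"rot": [0,0,0],"offset": [0,0,0],"gripper": 0}])

```text
time_s: 32.8
position: [0.2721, -0.5641, 0.2645]
tcp_rot: [[0.008, -1.0, 0.0], [-1.0, -0.008, 0.001], [-0.001, -0.0, -1.0]]
force: [0.6, 0.9, -0.4]
opening: 0.999
```

Run:
```python
from h import *
t=viewer.capture('top')['frame'][110:310,130:490,::-1];s=viewer.capture('scene')['frame'][:,:,::-1]
a=cv2.resize(t,(540,300),interpolation=cv2.INTER_CUBIC)
y=cv2.resize(s[145:210,175:273],(392,260),interpolation=cv2.INTER_CUBIC);b=cv2.resize(s[190:290,390:500],(286,260),interpolation=cv2.INTER_CUBIC)
o=np.zeros((560,680,3),np.uint8);o[:300,:540]=a;o[300:,:392]=y;o[300:,392:678]=b
cv2.imwrite('pics/s13.png',o)
```

```text
(no output)
```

View pics/s13.png

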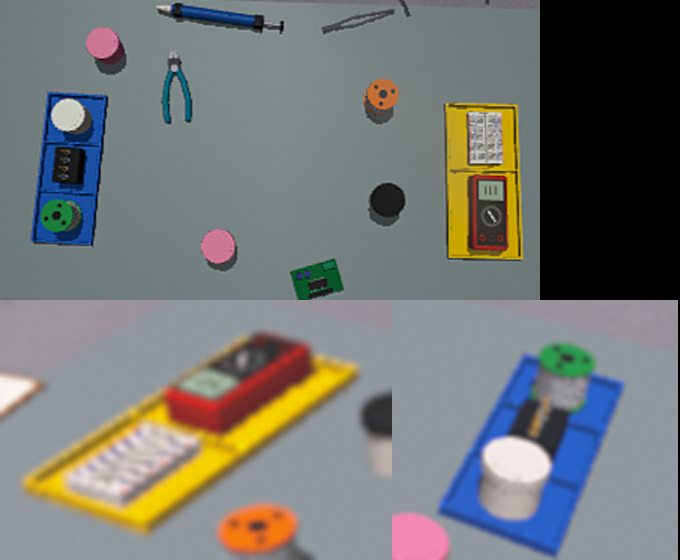

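```bash
python3 -c "
from rig import ticket
print(ticket.hand_in())"
```

```text
the job is handed in; nothing more can be done
None
```

Both kits are made up and the job is handed in, at about 33 s on the robot's clock against the 144 s limit.

- **Blue tray:** the green reel is in the near compartment, the tip stand in the middle one and the white-lidded tub in the far one.
- **Yellow tray:** the multimeter is in the long compartment and the breadboard in the short one.

I placed the items in the order you listed them, and lowered each until the wrist force showed contact (about 4–7 N) before releasing. The tool height at contact matched the height at pick-up plus the 3 mm tray floor, within about 0.2 mm, so each should be flat on the floor.

The last top and scene views, taken with the arm withdrawn, show all five upright inside their compartments. The orange reel, black-lidded tub, side cutters and pink look-alikes were not touched.

Some readings disagreed, all within the margins:
- The scene camera put the yellow tray about 3 mm from where the top camera did.
- The first estimates of the multimeter and the tip stand were about 3–4 mm off in y from where the jaws found them.
- The tip stand's yaw did not fit well in the scene view, so I used the top-view value of about -5°.

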